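Open the iris of a microscope illuminator

TASK

Get the microscope illuminator ready: take the dust cap off its light port and stand it upright on the grey rubber pad, then turn the slim iris ring clockwise (seen from above) until it just comes up against its stop, without forcing it, and let go so that it stays resting against the stop. Do not touch the fixed rings just below and above the iris ring with the robot, and leave everything else on the table where it is.

Things in the scene. Friction and masses are not known exactly. Their poses are not given: they have to be found in the camera images.
- lamp: cream illuminator, a box 190 x 120 mm (x, y), top 55 mm above the table, fixed to the table at a varying place and yaw. Origin: centre of its underside; x runs along its length. A stepped round metal barrel stands on top, its upright axis 25 mm from the origin towards the box's -x. A lens stands loose on the +x end of the box.
- lower_ring: fixed bright ring at the foot of the barrel, 62 mm diameter, 14 mm high (55 to 69 mm above the table). Origin: centre of its underside, on the barrel's axis. Not to be touched (more than 1.5 N counts).
- iris_ring: slim dark knurled iris ring, 50 mm diameter, 12 mm high (70 to 82 mm above the table; 1 mm gaps to the fixed rings), turns about the barrel's upright axis. Origin: centre of its underside. Its x axis points along its index tab: 5 mm wide, 4 to 10 mm above the underside, reaching 36 mm from the axis. At the start the tab points 0.8 to 1.05 rad anticlockwise (from above, +yaw) of the lamp's x.
- ring_mid (a point): on the barrel's axis, half-way up the iris ring, 76 mm above the table; turns with the ring. It turns with about 0.12 N m of friction. Its stop, met turning clockwise, lies where the tab points within 0.45 rad either side of the lamp's x: unseen, only felt. The stop is sprung (4 N m per rad); over 0.45 N m on it (0.57 with friction) is forcing. Let go, friction keeps the ring on the stop.
- upper_ring: fixed bright ring above the iris ring, 40 mm outer diameter, 12 mm high (83 to 95 mm above the table), open bore 34 mm. Origin: centre of its underside, on the axis. Not to be touched by the robot (more than 1.5 N counts).
- cap: black dust cap, 40 g, loose on the barrel. Origin: centre of the underside of its spigot. Spigot 31 mm diameter, 7 mm deep, standing in the upper ring's bore (plain loose fit, lifts straight out); disc 58 mm diameter, 6 mm thick, covering the rings; knob 18 mm diameter, 18 mm high, on top. Total height 31 mm. It stands upright on its spigot.
- cap_knob (a point): centre of the cap's knob, half-way up, 22 mm above the cap's underside; 110 mm above the table at the start.
- pad: grey rubber pad, 120 x 120 mm, 4 mm thick, fixed flat to the table on the left or the right of the illuminator. Origin: centre of its underside.
Things that resemble listed ones, but are neither listed nor needed, are in the scene too. What is shaped like the cap but blue or red is not meant.

How it is judged:
On the way, in this order (a step that is already met when the one before it is completed fails the run):
1. the cap stands on the pad, let go (horizontal distance between cap_knob and pad below 0.05 m and height (world z) of cap_knob below 0.031 m and angle between cap_knob's own z axis and vertical below 0.1 rad and linear speed of cap below 0.02 m/s and contact force between the fingers and cap below 0.1 N), for 0.2 s.
2. the iris ring has been turned clockwise against its stop (contact force between iris_ring and lower_ring above 1 N), for 0.2 s.
At the end, for the whole second after the job is handed in: The cap stands upright (within 0.1 rad) and still on the pad, its centre within 50 mm of the pad's centre, let go; the iris ring is at rest and bears on its stop with at least 0.5 N (about 0.01 N m) (all of step 1 and contact force between iris_ring and lower_ring above 0.5 N and angular speed of iris_ring below 0.05 rad/s); the robot touches nothing.
It fails at once if the ring is forced against its stop (over 24 N at the stop inside, about 0.45 N m) (contact force between iris_ring and lower_ring above 24 N).
It fails at once if the robot touches the fixed lower ring with more than 1.5 N (contact force between any of the fingers, the arm and lower_ring above 1.5 N).
It fails at once if the robot touches the fixed upper ring with more than 1.5 N (contact force between any of the fingers, the arm and upper_ring above 1.5 N).
It fails at once if another loose thing is moved by more than 20 mm (distance of any of slide_box, objective, objective2, eyepiece, oil, dish, brush from where it was at the start of the episode above 0.02 m).
It also fails if it takes over 70 s, if anything falls off the work surface, if the arm or the gripper's body presses on something with over 40 N, if the wrist force passes 120 N, or if a joint passes its speed limit or range.

ROBOT

A 7-joint arm with a two-finger parallel gripper is mounted at the origin on the work surface. World frame = base frame: x ahead of the robot, y to its left, z up, the work surface at z = 0. Lengths are in m, angles in rad, forces in N, time in s.
With the tool pointing down it reaches from about 0.4 to 0.85 m from the base axis. Payload 4.4 kg.
Tool frame: the origin (TCP) lies on the centre line of the jaws, within the pads' length; the fingertips stand 8 mm ahead of it and the grasp point (between the pads) lies 11 mm behind it; z points along the fingers, y is the line along which they close (so a half turn about z gives the same grasp; the last joint's range is limited). The gripper opens to 94 mm and grips with 3 to 60 N. Pads are 16 mm wide; open, the fingers measure 119 mm over their backs; the gripper's body (75 mm by 177 mm) begins 78 mm behind the grasp point.
Start: joints at [-1.413, 0.628, 0.038, 1.517, -0.027, 0.996, -0.02], TCP at [0.144, 0.634, 0.213] pointing down, gripper open.
Joint ranges: [-3.06, 3.06], [-0.37, 2.12], [-1.25, 1.32], [0.18, 2.47], [-1.1, 4.24], [0.23, 1.98], [-2.94, 2.94]. Speed limits (rad/s): [2.57, 2.57, 3.14, 3.14, 3.14, 3.14, 3.14].

INTERFACE

Orientations are given as a 3x3 rotation matrix whose columns are the frame's x, y, z axes.
In Python, from cell import arm, snapshot gives the robot as it stands. The module is installed in compiled form; this text tells all that it offers.
- The arm moves only by the tool step_arm, never from a script. Its argument "steps" is a list that holds one entry, the list of rows, each a list of 7 numbers: the shift along the tool's x, y, z in units of 0.12 m (1.0 is 0.12 m), then the turn, a rotation vector about the tool's x, y, z in units of pi rad (1.0 is pi rad), then the opening, from 0 (shut) to 1 (fully open). In form: [[[x, y, z, ax, ay, az, grip], ...]]. A call has 1 to 20 rows; each row is the pose to reach, as a shift and turn from the pose commanded when the call began, along the tool's axes at that moment, turning the shorter way round; what a row does not reach only later rows make up. A row lasts 1/8 s, in which the tool goes at most 62.5 mm and 10.7 degrees, less where a joint would pass 70% of its speed; a pose out of reach is approached as far as the arm can. A call with a number of a shift or a turn outside -1 to 1 is refused whole. A call with a gripper value outside its range is refused whole. The fingers move at their own pace and stop on an object; "newtons" is the grip in N (left out, the last holds). Time passes only in rows, so rows that repeat a pose let the fingers close. It gives the time, the measured TCP pose, the force, the opening and the grip force at its end, in the units of the state.
- arm.observe(): the state, without advancing time (a new reading comes with each control period).
- snapshot(name): name is "scene" or "top"; returns a dict with "image" (480x640x3 uint8, blue, green, red), "fx", "fy", "cx", "cy" (pixels), "R" (3x3) and "t" (3): a world point X has camera coordinates R X + t. Camera axes: x right, y down, z forward; pixel columns grow to the right and rows downward; lengths in m; the calibration is good to about 2 mm. A picture is of the moment at which its call begins. There is no depth.
- arm.sign_off(): hands the job in; it is judged then, once.
The state is a dict: "time_s": time; "qpos": joint angles; "joint_velocities": joint speeds; "effort": joint torques, N m; "ee_pos": TCP position; "ee_rot": TCP orientation; "ft_force": force on the tool from outside, world axes, zero at the start; "wrist_torque": the same for the moment, N m; "finger_gap": opening from 0.0 (shut) to 1.0 (fully open); "gripper_force": force on a finger pad.
Only numpy, scipy, OpenCV 4.12 (cv2) and the standard library are available. Lean on these libraries where they do the work, as an engineer would, in place of code of your own. Each camera call takes 0.05 s, during which the arm holds its last target. There are 200 camera calls.

## Working session

There is one attempt and no reset: what is moved stays moved. The work goes in short steps, Python scripts to look and compute and a tool call to move; the robot and the scene stay as the last step left them, time stands still between calls to the robot, and variables do not carry over. Pictures are saved under pics/ and viewed, at most 10 in all, crops included, and the job is handed in when it is done.

Besides the shell and the picture viewer there is one more tool, called as name(argument=value, ...), one argument or row to a line, values as JSON. step_arm: Moves the arm, as the interface text tells. Its arguments: {"type":"object","properties":{"steps":{"type":"array"},"newtons":{"type":"number"}},"required":["steps"]}

```bash
mkdir -p pics
cat > h.py <<'E'
import numpy as np, cv2
from cell import arm, snapshot
def ray(s,u,v,z):
    R=np.array(s["R"]);t=np.array(s["t"]);c=-R.T@t
    d=R.T@np.array([(u-s["cx"])/s["fx"],(v-s["cy"])/s["fy"],1.])
    return c+d*(z-c[2])/d[2]
def px(s,X):
    p=np.array(s["R"])@np.array(X)+np.array(s["t"]); return np.array([s["fx"]*p[0]/p[2]+s["cx"],s["fy"]*p[1]/p[2]+s["cy"]])
E
python3 - <<'E'
from h import *
for n in("scene","top"):
    s=snapshot(n); cv2.imwrite(f"pics/{n}0.png",s["image"]); print(n,s["fx"],-np.array(s["R"]).T@s["t"])
o=arm.observe();print(o)
E
```

```text
scene 495.4106755319259 [ 0.93086468 -0.10517136  0.70585998]
top 577.1161144650135 [ 0.38199086 -0.00580834  1.05571591]
{'time_s': 0.1, 'qpos': array([-1.41277499,  0.62921624,  0.03841622,  1.51820897, -0.02697951,
        0.99630147, -0.01999505]), 'joint_velocities': array([-2.49238413e-05, -1.15413518e-03,  8.73766426e-05, -3.09217431e-03,
        2.09944247e-03, -4.14195948e-04,  2.16967655e-03]), 'effort': array([ 1.84626238e-03, -5.50797093e+01,  1.14702355e+00, -1.87119770e+01,
       -5.21447102e-02,  1.92463462e-02,  7.06286664e-05]), 'ee_pos': array([0.14410764, 0.6332568 , 0.21268866]), 'ee_rot': array([[-9.75065394e-01,  2.21917459e-01, -3.45937799e-04],
       [ 2.21917728e-01,  9.75064114e-01, -1.57953247e-03],
       [-1.32142996e-05, -1.61691718e-03, -9.99998693e-01]]), 'ft_force': array([ 0.20510864,  0.42978716, -0.08911161]), 'wrist_torque': array([0.00493061, 0.01796963, 0.02924576]), 'gripper_force': 0.0, 'finger_gap': 1.0023497907670698}
```

View pics/scene0.png

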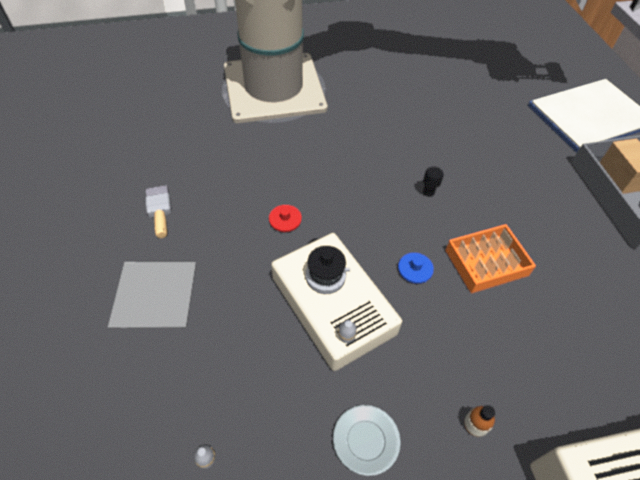

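View pics/top0.png

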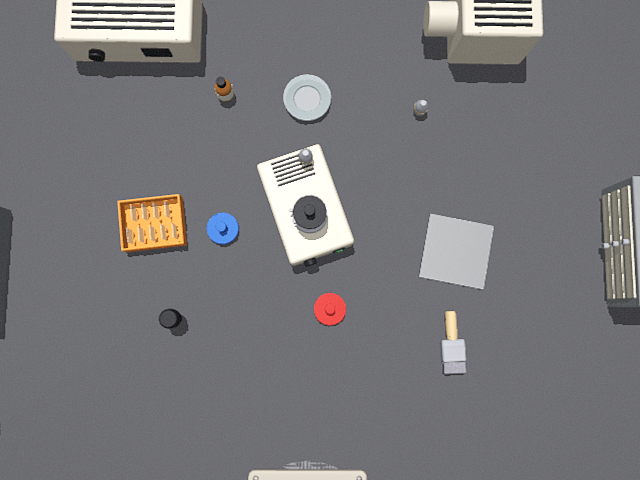

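The two views show the lamp's barrel at about (310,212) in top and (326,265) in scene. The pad is at (457,251) top and (153,294) scene.

Things that could be taken for the cap (top pixels):
- black disc on the barrel (310,212)
- blue cap (223,229)
- red cap (330,309)
- black eyepiece (170,318)

I choose the black one on the barrel and check it in a close crop.

Run:
```python
from h import *
T=snapshot("top");S=snapshot("scene")
a=cv2.resize(T["image"][170:270,250:370],None,fx=5,fy=5,interpolation=cv2.INTER_CUBIC)
b=cv2.resize(S["image"][225:305,280:376],None,fx=6.25,fy=6.25,interpolation=cv2.INTER_CUBIC)
cv2.imwrite("pics/crop1.png",cv2.resize(np.hstack([a,b]),(800,333)))
def quad(s,m,z,n):
    c=max(cv2.findContours(m.astype(np.uint8),cv2.RETR_EXTERNAL,cv2.CHAIN_APPROX_NONE)[0],key=cv2.contourArea)
    P=np.array([ray(s,*p[0],z)[:2] for p in cv2.convexHull(c)],np.float32)
    r=cv2.minAreaRect(P*1000);print(n,r, cv2.boxPoints(r).round(0).tolist())
for n,s in(("top",T),("scene",S)):
    im=s["image"].astype(int);B,G,R=im[...,0],im[...,1],im[...,2]
    hsv=cv2.cvtColor(s["image"],cv2.COLOR_BGR2HSV)
    V,Sa=hsv[...,2],hsv[...,1]
    yy,xx=np.mgrid[:480,:640]
    w=(yy>130)&(yy<300)&(xx>240)&(xx<380) if n=="top" else (yy>220)&(yy<380)&(xx>250)&(xx<420)
    quad(s,w&(V>190),0.055,n+" lamp")
    p=(yy>200)&(yy<300)&(xx>400)&(xx<520) if n=="top" else (yy>250)&(yy<340)&(xx>90)&(xx<220)
    quad(s,p&(V>110)&(V<200),0.004,n+" pad")
    if n=="top": 
        w=(yy>190)&(yy<240)&(xx>285)&(xx<335)
        quad(s,w&(V<45),0.101,"cap")
```

```text
top lamp ((569.2315063476562, 8.323272705078125), (187.56008911132812, 118.1122055053711), 19.736927032470703) [[461.0, 32.0], [501.0, -79.0], [677.0, -16.0], [638.0, 96.0]]
top pad ((494.41943359375, -278.9009704589844), (181.62986755371094, 223.1998748779297), 0.4229232966899872) [[403.0, -168.0], [404.0, -391.0], [586.0, -390.0], [584.0, -167.0]]
cap ((538.065185546875, -0.6755552291870117), (10.16783618927002, 15.072577476501465), 0.5740135312080383) [[533.0, 7.0], [533.0, -8.0], [543.0, -8.0], [543.0, 7.0]]
scene lamp ((570.9026489257812, 9.584892272949219), (190.43800354003906, 117.92950439453125), 19.736867904663086) [[461.0, 33.0], [501.0, -78.0], [680.0, -14.0], [641.0, 97.0]]
scene pad ((490.3094482421875, -269.40106201171875), (122.67506408691406, 123.44734191894531), 79.26496887207031) [[418.0, -318.0], [540.0, -341.0], [562.0, -221.0], [441.0, -198.0]]
```

View pics/crop1.png

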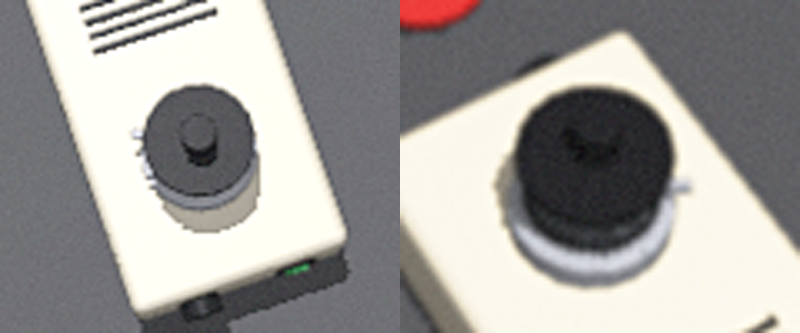

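The crop shows the black cap with its knob on the barrel, with the tab bright at the left (top) and right (scene). The choice is confirmed. Next I work out the numbers.

```bash
cat >> h.py <<'E'
def plan(X,yaw_y=None):
    "shift (units) and z turn (units) to bring TCP to X, tool y axis to yaw_y (mod pi)"
    o=arm.observe();R=o["ee_rot"];d=R.T@(np.array(X)-o["ee_pos"])/0.12
    y=np.arctan2(R[1,1],R[0,1]);a=0 if yaw_y is None else -((yaw_y-y+np.pi/2)%np.pi-np.pi/2)/np.pi
    return d.round(3),round(a,3),"yaw",round(y,3)
E
python3 - <<'E'
from h import *
T=snapshot("top");S=snapshot("scene")
ax=np.array([570-25*np.cos(.3445),9-25*np.sin(.3445)])/1000
print("axis",ax,"disc top",ray(T,310,212.3,.101))
for n,s,p in(("T",T,(291.4,209.9)),("T2",T,(294,221.6)),("S",S,(347.9,269.4))):
    X=ray(s,*p,.078)[:2]-ax; print(n,X,np.hypot(*X),np.arctan2(X[1],X[0]),"rel",np.arctan2(X[1],X[0])-.3445)
print("lens",ray(T,305,156,.09),ray(S,347,330,.075))
print("pad top view",ray(T,457,251.5,.004))
print(plan([ax[0],ax[1],.18]), "yaw0 ->",plan([ax[0],ax[1],.18],0))
E
```

```text
axis [0.54646889 0.00055685] disc top [ 0.54434488 -0.0014497   0.101     ]
T [0.00563756 0.03003941] 0.030563838588729048 1.3852821355677238 rel 1.0407821355677238
T2 [-0.01461155  0.02532572] 0.02923849482895845 2.0940909465364523 rel 1.7495909465364523
S [0.0043498  0.03334643] 0.03362893436825639 1.4410860407400277 rel 1.0965860407400276
lens [0.64387197 0.0080908  0.09      ] [0.64545448 0.00959652 0.075     ]
pad top view [ 0.49052262 -0.27200207  0.004     ]
(array([-4.44 , -4.4  ,  0.279]), 0, 'yaw', np.float64(1.347)) yaw0 -> (array([-4.44 , -4.4  ,  0.279]), np.float64(0.429), 'yaw', np.float64(1.347))
```

step_arm(
  steps=[
    [[-0.45,-0.45,0,0,0,0,0.45],[-0.9,-0.9,0,0,0,0,0.45],[-0.9,-0.9,0,0,0,0,0.45],[-0.9,-0.9,0,0,0,0,0.45]],
  ],
  newtons=10,
)

```text
time_s: 0.8
ee_pos: [0.2273, 0.5029, 0.2139]
ee_rot: [[-0.974, 0.226, 0.001], [0.226, 0.974, -0.0], [-0.001, -0.0, -1.0]]
ft_force: [-0.6, -0.3, -0.4]
finger_gap: 0.613
gripper_force: 0.0
```

step_arm(
  steps=[
    [[-0.45,-0.45,0,0,0,0,0.45],[-0.9,-0.9,0,0,0,0,0.45],[-0.9,-0.9,0,0,0,0,0.45],[-0.9,-0.9,0,0,0,0,0.45]],
  ],
)

```text
time_s: 1.3
ee_pos: [0.3077, 0.3754, 0.2137]
ee_rot: [[-0.975, 0.224, 0.0], [0.224, 0.975, 0.001], [-0.0, 0.001, -1.0]]
ft_force: [0.5, 0.8, -0.2]
finger_gap: 0.451
gripper_force: 0.0
```

step_arm(
  steps=[
    [[-0.45,-0.45,0,0,0,0,0.45],[-0.9,-0.9,0,0,0,0,0.45],[-0.9,-0.9,0,0,0,0,0.45],[-0.9,-0.9,0,0,0,0,0.45]],
  ],
)

```text
time_s: 1.8
ee_pos: [0.3891, 0.247, 0.2135]
ee_rot: [[-0.975, 0.223, 0.001], [0.223, 0.975, 0.001], [-0.0, 0.001, -1.0]]
ft_force: [0.0, 0.6, -0.1]
finger_gap: 0.449
gripper_force: 0.0
```

step_arm(
  steps=[
    [[-0.45,-0.45,0,0,0,0,0.45],[-0.9,-0.9,0,0,0,0,0.45],[-0.9,-0.9,0,0,0,0,0.45],[-0.9,-0.9,0,0,0,0,0.45]],
  ],
)

```text
time_s: 2.3
ee_pos: [0.4706, 0.1181, 0.2133]
ee_rot: [[-0.975, 0.222, 0.001], [0.222, 0.975, 0.001], [-0.0, 0.001, -1.0]]
ft_force: [-0.7, 1.8, -0.4]
finger_gap: 0.45
gripper_force: 0.0
```

step_arm(
  steps=[
    [[-0.45,-0.45,0,0,0,0.06,0.45],[-0.84,-0.8,0,0,0,0.12,0.45],[-0.84,-0.8,0,0,0,0.17,0.45],[-0.84,-0.8,0,0,0,0.22,0.45],[-0.84,-0.8,0,0,0,0.27,0.45],[-0.84,-0.8,0,0,0,0.32,0.45],[-0.84,-0.8,0,0,0,0.37,0.45],[-0.84,-0.8,0,0,0,0.43,0.45],[-0.84,-0.8,0,0,0,0.43,0.45],[-0.84,-0.8,0,0,0,0.43,0.45]],
  ],
)

```text
time_s: 3.55
ee_pos: [0.5466, 0.0032, 0.2133]
ee_rot: [[-0.002, 1.0, -0.0], [1.0, 0.002, 0.001], [0.001, -0.0, -1.0]]
ft_force: [-0.1, 0.4, 0.6]
finger_gap: 0.453
gripper_force: 0.0
```

Run:
```python
from h import *
o=arm.observe();print(o["time_s"],o["ee_pos"],o["qpos"].round(2),o["finger_gap"]);print(o["ee_rot"].round(3));print(plan([.5455,-.0005,.111],0))
```

```text
3.55 [0.54658269 0.00319727 0.21325084] [-0.38  0.52  0.48  1.82 -0.3   0.88  0.25] 0.4533456676184238
[[-0.002  1.    -0.   ]
 [ 1.     0.002  0.001]
 [ 0.001 -0.    -1.   ]]
(array([-0.032, -0.009,  0.852]), np.float64(0.001), 'yaw', np.float64(0.002))
```

step_arm(
  steps=[
    [[-0.03,-0.01,0.4,0,0,0,0.45],[-0.03,-0.01,0.7,0,0,0,0.45],[-0.03,-0.01,0.84,0,0,0,0.45],[-0.03,-0.01,0.84,0,0,0,0.4],[-0.03,-0.01,0.84,0,0,0,0.1],[-0.03,-0.01,0.84,0,0,0,0.1],[-0.03,-0.01,0.84,0,0,0,0.1],[-0.03,-0.01,0.84,0,0,0,0.1],[-0.03,-0.01,0.84,0,0,0,0.1]],
  ],
  newtons=8,
)

```text
time_s: 4.68
ee_pos: [0.5458, -0.0028, 0.1137]
ee_rot: [[0.004, 1.0, 0.001], [1.0, -0.004, 0.0], [0.0, 0.001, -1.0]]
ft_force: [-0.3, 0.4, 6.3]
finger_gap: 0.187
gripper_force: 8.0
```

step_arm(
  steps=[
    [[0,0,-0.1,0,0,0,0.1],[0,0,-0.3,0,0,0,0.1],[0,0,-0.6,0,0,0,0.1],[0,0,-0.7,0,0,0,0.1],[0,0,-0.7,0,0,0,0.1]],
  ],
  newtons=12,
)

```text
time_s: 5.3
ee_pos: [0.5457, -0.0027, 0.1972]
ee_rot: [[0.004, 1.0, 0.002], [1.0, -0.004, 0.0], [0.0, 0.002, -1.0]]
ft_force: [-1.0, -0.1, -0.8]
finger_gap: 0.183
gripper_force: 12.0
```

Run:
```python
from h import *
o=arm.observe();print(o["ee_pos"],o["finger_gap"],o["ft_force"])
T=snapshot("top");S=snapshot("scene")
a=cv2.resize(T["image"][140:280,230:390],(800,700))[50:650];b=cv2.resize(S["image"][200:330,260:420],(800,650))[:600]
cv2.imwrite("pics/lift.png",cv2.resize(np.hstack([a,b]),(800,300)))
print(plan([.491,-.271,.20],0))
```

```text
[ 0.54571745 -0.00272214  0.19723077] 0.18259697901423497 [-0.97325229 -0.14970633 -0.79315879]
(array([-2.238, -0.439, -0.035]), np.float64(-0.001), 'yaw', np.float64(-0.004))
```

View pics/lift.png

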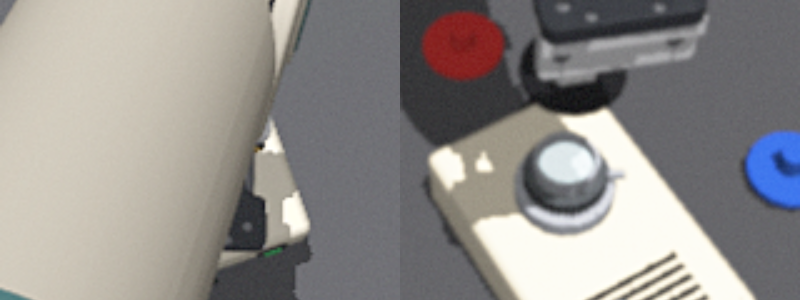

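The scene view (left-hand view blocked by the arm) shows the cap hanging from the fingers. The barrel is bare at crop (565,165), with the tab at (615,175). Next I carry the cap to the pad.

step_arm(
  steps=[
    [[-0.4,-0.1,0,0,0,0,0.1],[-0.8,-0.2,0,0,0,0,0.1],[-1.0,-0.22,0,0,0,0,0.1],[-1.0,-0.22,0,0,0,0,0.1]],
  ],
)

```text
time_s: 5.9
ee_pos: [0.5173, -0.1248, 0.1957]
ee_rot: [[0.008, 1.0, -0.002], [1.0, -0.008, -0.001], [-0.001, -0.002, -1.0]]
ft_force: [-0.4, 0.8, -0.6]
finger_gap: 0.186
gripper_force: 12.0
```

step_arm(
  steps=[
    [[-0.4,-0.1,0,0,0,0,0.1],[-0.8,-0.2,0,0,0,0,0.1],[-1.0,-0.22,0,0,0,0,0.1],[-1.0,-0.22,0,0,0,0,0.1]],
  ],
)

```text
time_s: 6.4
ee_pos: [0.4913, -0.2429, 0.1959]
ee_rot: [[0.006, 1.0, -0.001], [1.0, -0.006, 0.0], [0.0, -0.001, -1.0]]
ft_force: [0.2, -0.3, -0.6]
finger_gap: 0.184
gripper_force: 12.0
```

step_arm(
  steps=[
    [[-0.24,0,0.3,0,0,0,0.1],[-0.24,0,0.6,0,0,0,0.1],[-0.24,0,0.9,0,0,0,0.1],[-0.24,0,0.9,0,0,0,0.1],[-0.24,0,0.9,0,0,0,0.1]],
  ],
)

```text
time_s: 7.02
ee_pos: [0.4926, -0.2703, 0.0894]
ee_rot: [[0.002, 1.0, 0.001], [1.0, -0.002, 0.0], [0.0, 0.001, -1.0]]
ft_force: [0.1, 0.2, 0.4]
finger_gap: 0.186
gripper_force: 12.0
```

Run:
```python
from h import *
o=arm.observe();print(o["ee_pos"],o["qpos"].round(2),o["finger_gap"],o["ft_force"]);print(o["ee_rot"].round(3))
S=snapshot("scene");cv2.imwrite("pics/pad1.png",cv2.resize(S["image"][190:350,60:260],(800,640))[20:620])
print(plan([.491,-.271,.0305],0))
```

```text
[ 0.49257177 -0.27032562  0.08936913] [ 0.22  0.7   0.37  1.89 -0.41  0.63  0.84] 0.1861077267235309 [0.13824339 0.22744108 0.44047463]
[[ 0.002  1.     0.001]
 [ 1.    -0.002  0.   ]
 [ 0.     0.001 -1.   ]]
(array([-0.001, -0.016,  0.495]), np.float64(-0.001), 'yaw', np.float64(-0.002))
```

View pics/pad1.png

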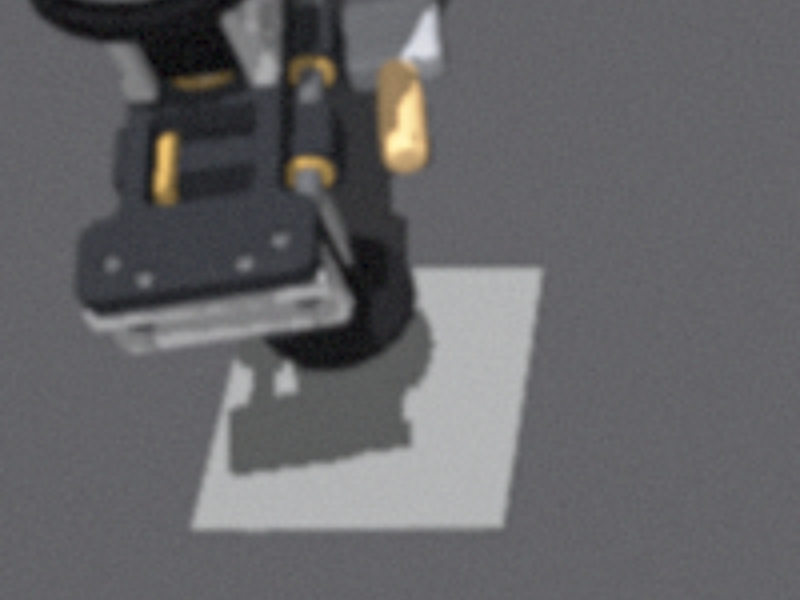

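The cap is held at crop (340,320) above the pad, whose centre is about (370,400), and the brush is clear. I lower it next.

step_arm(
  steps=[
    [[0,-0.02,0.2,0,0,0,0.1],[0,-0.02,0.36,0,0,0,0.1],[0,-0.02,0.44,0,0,0,0.1],[0,-0.02,0.46,0,0,0,0.1],[0,-0.02,0.47,0,0,0,0.1],[0,-0.02,0.47,0,0,0,0.1]],
  ],
)

```text
time_s: 7.82
ee_pos: [0.4895, -0.2717, 0.0328]
ee_rot: [[0.004, 1.0, 0.001], [1.0, -0.004, -0.0], [-0.0, 0.001, -1.0]]
ft_force: [0.4, -0.3, -0.5]
finger_gap: 0.189
gripper_force: 12.0
```

step_arm(
  steps=[
    [[0,0,0.01,0,0,0,0.1],[0,0,0.015,0,0,0,0.1],[0,0,0.015,0,0,0,0.1]],
  ],
)

```text
time_s: 8.2
ee_pos: [0.489, -0.2714, 0.0304]
ee_rot: [[0.004, 1.0, -0.0], [1.0, -0.004, 0.0], [0.0, -0.0, -1.0]]
ft_force: [0.4, -0.4, -0.1]
finger_gap: 0.184
gripper_force: 12.0
```

step_arm(
  steps=[
    [[0,0,0.006,0,0,0,0.1],[0,0,0.01,0,0,0,0.1],[0,0,0.012,0,0,0,0.1],[0,0,0.012,0,0,0,0.1]],
  ],
)

```text
time_s: 8.7
ee_pos: [0.4891, -0.2715, 0.0297]
ee_rot: [[0.004, 1.0, 0.0], [1.0, -0.004, 0.0], [0.0, 0.0, -1.0]]
ft_force: [-1.1, 1.7, 7.6]
finger_gap: 0.19
gripper_force: 12.0
```

step_arm(
  steps=[
    [[0,0,-0.004,0,0,0,0.25],[0,0,-0.004,0,0,0,0.45],[0,0,-0.004,0,0,0,0.45],[0,0,-0.004,0,0,0,0.45],[0,0,-0.1,0,0,0,0.45],[0,0,-0.4,0,0,0,0.45],[0,0,-0.8,0,0,0,0.45],[0,0,-0.8,0,0,0,0.45]],
  ],
)

```text
time_s: 9.7
ee_pos: [0.4914, -0.2731, 0.129]
ee_rot: [[0.004, 1.0, 0.007], [1.0, -0.004, -0.004], [-0.004, 0.007, -1.0]]
ft_force: [0.1, 0.1, 0.0]
finger_gap: 0.446
gripper_force: 0.0
```

step_arm(
  steps=[
    [[0,0,-0.3,0,0,0,0.66],[0.4,0,-0.6,0,0,0,0.66],[0.8,0.2,-0.6,0,0,0,0.66],[0.8,0.2,-0.6,0,0,0,0.66]],
  ],
)

```text
time_s: 10.2
ee_pos: [0.5154, -0.1701, 0.1967]
ee_rot: [[-0.005, 1.0, 0.001], [1.0, 0.005, 0.003], [0.003, 0.001, -1.0]]
ft_force: [0.0, 0.1, 0.3]
finger_gap: 0.663
gripper_force: 0.0
```

Run:
```python
from h import *
o=arm.observe();print(o["time_s"],o["ee_pos"],o["qpos"].round(2),o["finger_gap"],o["ft_force"])
T=snapshot("top");S=snapshot("scene")
a=cv2.resize(T["image"][190:310,390:520],(400,369));b=cv2.resize(S["image"][240:350,90:210],(400,367))[:]
c=cv2.resize(T["image"][160:270,250:370],(400,367));d=cv2.resize(S["image"][230:300,290:366],(400,368))
a=a[:367];d=d[:367]
cv2.imwrite("pics/after.png",cv2.resize(np.vstack([np.hstack([a,b]),np.hstack([c,d])]),(650,596)))
print(plan([.5455,-.001,.15],-0.04))
```

```text
10.2 [ 0.51535269 -0.17009419  0.19670781] [-0.05  0.54  0.47  1.85 -0.32  0.84  0.6 ] 0.6630272446854202 [0.04723787 0.14434685 0.26298676]
(array([1.452, 0.267, 0.388]), np.float64(0.012), 'yaw', np.float64(-0.002))
```

View pics/after.png

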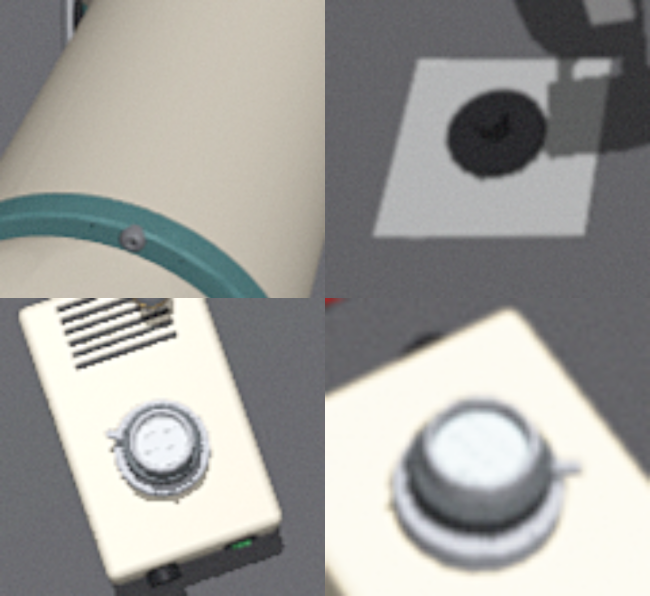

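The scene crop shows the cap on the pad at (495,132), near the middle. The bare barrel's top is at crop (162,442), with the tab at (112,435). I check numerically that the cap is upright, and where the barrel axis lies.

Run:
```python
from h import *
S=snapshot("scene");T=snapshot("top")
V=S["image"].max(2);m=np.zeros((480,640),np.uint8);m[268:312,132:177]=(V[268:312,132:177]<60)
m=cv2.morphologyEx(m,cv2.MORPH_OPEN,np.ones((3,3)))
c=max(cv2.findContours(m,cv2.RETR_EXTERNAL,cv2.CHAIN_APPROX_NONE)[0],key=cv2.contourArea)
P=np.array([ray(S,*p[0],.015)[:2]*1000 for p in c],np.float32)
print("cap",cv2.fitEllipse(P))
print("cap knob expect px",px(S,[.4905,-.272,.035]),"bottom",px(S,[.4905,-.272,.004]))
print("axis upper ring",ray(T,309.8,213.2,.095))
V=T["image"].max(2);print("axis in top px: foot ring",px(T,[.5455,-.001,.069]),px(T,[.5455,-.001,.095]))
m=np.zeros((480,640),np.uint8);m[193:245,285:335]=(V[193:245,285:335]<215)
c=max(cv2.findContours(m,cv2.RETR_EXTERNAL,cv2.CHAIN_APPROX_NONE)[0],key=cv2.contourArea)
print(cv2.minEnclosingCircle(c))
# scene: bright lens in bore
X=ray(S,290+(478/650*800-400)/400*76+0,230+(447-298)/.8125/368*70,.095);print("scene bore",X)
for s,p in((T,(291.4,210.6)),(S,(290+(572/650*800-400)/400*76,230+(467-298)/.8125/368*70))):
    X=ray(s,*p,.078)[:2]-[.5455,-.001];print("tab",p,np.hypot(*X),np.arctan2(X[1],X[0]))
```

```text
cap ((489.47772216796875, -266.6882629394531), (53.437503814697266, 55.94223403930664), 126.9287109375)
cap knob expect px [146.64781258 283.35599414] bottom [151.56339076 293.26029128]
axis upper ring [ 0.54382521 -0.00109979  0.095     ]
axis in top px: foot ring [309.80115534 214.74334202] [309.75021956 212.21859009]
((308.125, 217.25), 19.172426223754883)
scene bore [5.47356248e-01 8.27968816e-05 9.50000000e-02]
tab (291.4, 210.6) 0.032036858735329216 1.4017593039681404
tab (347.76, 269.5652173913044) 0.03507106244956769 1.411475773232455
```

step_arm(
  steps=[
    [[0.4,0.1,0,0,0,0,0.66],[0.8,0.2,0,0,0,0,0.66],[0.8,0.2,0,0,0,0,0.66]],
  ],
  newtons=8,
)

```text
time_s: 10.78
ee_pos: [0.5382, -0.0765, 0.1963]
ee_rot: [[-0.001, 1.0, -0.001], [1.0, 0.001, 0.002], [0.002, -0.001, -1.0]]
ft_force: [-0.2, -0.3, -0.2]
finger_gap: 0.664
gripper_force: 0.0
```

step_arm(
  steps=[
    [[0.4,0.06,0.1,0,0,0.012,0.66],[0.65,0.06,0.3,0,0,0.012,0.66],[0.65,0.06,0.38,0,0,0.012,0.66],[0.65,0.06,0.38,0,0,0.012,0.66],[0.65,0.06,0.38,0,0,0.012,0.66]],
  ],
)

```text
time_s: 11.4
ee_pos: [0.5457, -0.0043, 0.1521]
ee_rot: [[0.045, 0.999, 0.001], [0.999, -0.045, -0.001], [-0.001, 0.001, -1.0]]
ft_force: [0.0, -0.1, 1.0]
finger_gap: 0.659
gripper_force: 0.0
```

Run:
```python
from h import *
o=arm.observe();print(o["time_s"],o["ee_pos"],o["qpos"].round(2),o["finger_gap"],o["ft_force"],o["wrist_torque"]);print(o["ee_rot"].round(3))
print(plan([.5457,-.0008,.082],-0.04))
```

```text
11.4 [ 0.54573348 -0.00433487  0.15212443] [-0.35  0.6   0.46  1.88 -0.38  0.74  0.29] 0.659413630876375 [ 0.02752773 -0.10870521  0.95508782] [-0.09091864  0.05263476 -0.00283623]
[[ 0.045  0.999  0.001]
 [ 0.999 -0.045 -0.001]
 [-0.001  0.001 -1.   ]]
(array([ 0.03 , -0.002,  0.584]), np.float64(-0.002), 'yaw', np.float64(-0.045))
```

step_arm(
  steps=[
    [[0.03,0,0.2,0,0,0,0.66],[0.03,0,0.4,0,0,0,0.66],[0.03,0,0.52,0,0,0,0.66],[0.03,0,0.56,0,0,0,0.66],[0.03,0,0.56,0,0,0,0.66],[0.03,0,0.56,0,0,0,0.66]],
  ],
)

```text
time_s: 12.15
ee_pos: [0.5461, 0.0017, 0.0849]
ee_rot: [[0.042, 0.999, 0.001], [0.999, -0.042, -0.0], [0.0, 0.001, -1.0]]
ft_force: [1.0, -0.5, -0.6]
finger_gap: 0.665
gripper_force: 0.0
```

step_arm(
  steps=[
    [[-0.018,0,0.01,0,0,0,0.66],[-0.018,0,0.02,0,0,0,0.66],[-0.018,0,0.024,0,0,0,0.66],[-0.018,0,0.024,0,0,0,0.66],[-0.018,0,0.024,0,0,0,0.6]],
  ],
)

```text
time_s: 12.78
ee_pos: [0.5454, -0.0002, 0.0813]
ee_rot: [[0.042, 0.999, -0.0], [0.999, -0.042, 0.0], [0.0, -0.0, -1.0]]
ft_force: [-0.0, -0.1, 0.6]
finger_gap: 0.607
gripper_force: 0.0
```

Run:
```python
from h import *
o=arm.observe();print(o["time_s"],o["ee_pos"],o["finger_gap"],o["ft_force"],o["wrist_torque"])
S=snapshot("scene");cv2.imwrite("pics/ring1.png",cv2.resize(S["image"][215:315,270:390],(720,600),interpolation=cv2.INTER_CUBIC))
```

```text
12.775 [ 5.45377858e-01 -1.79153767e-04  8.13416256e-02] 0.6073513122121621 [-0.01904721 -0.11233452  0.57243585] [-0.0376524   0.09447234  0.01071702]
```

View pics/ring1.png

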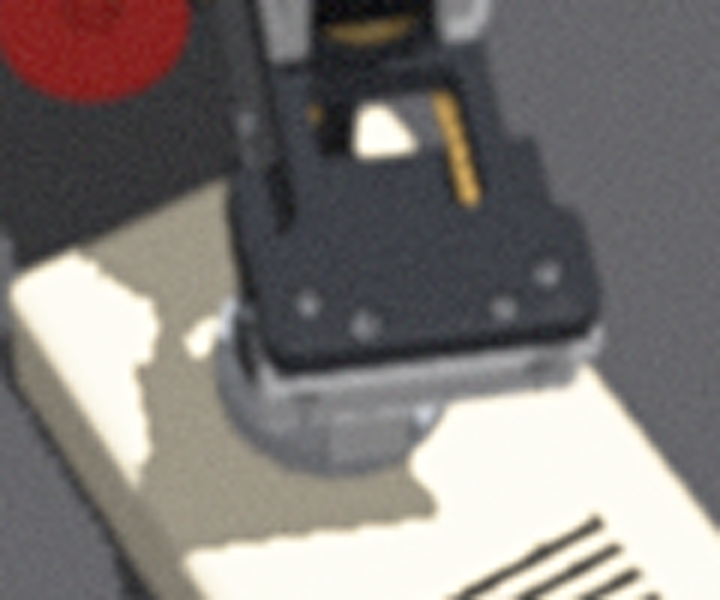

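The fingers straddle the ring; the near finger is at about (370,430), above the lower ring, with no contact. I close gently.

step_arm(
  steps=[
    [[0,0,0,0,0,0,0.55],[0,0,0,0,0,0,0.5],[0,0,0,0,0,0,0.45],[0,0,0,0,0,0,0.4],[0,0,0,0,0,0,0.4]],
  ],
  newtons=8,
)

```text
time_s: 13.45
ee_pos: [0.5448, -0.0001, 0.0813]
ee_rot: [[0.042, 0.999, -0.001], [0.999, -0.042, 0.0], [0.0, -0.001, -1.0]]
ft_force: [-2.0, -0.0, 2.3]
finger_gap: 0.529
gripper_force: 8.0
```

Run:
```python
from h import *
o=arm.observe();print(o["time_s"],o["ee_pos"],o["finger_gap"]*94,o["gripper_force"],o["ft_force"],o["wrist_torque"])
```

```text
13.45 [ 5.44754749e-01 -1.43040274e-04  8.12576094e-02] 49.73535914248853 8.00032563507557 [-2.0174109  -0.01943411  2.25785041] [-0.00962174  0.75879759  0.03593942]
```

step_arm(
  steps=[
    [[0,0,0,0,0,0.02,0.4],[0,0,0,0,0,0.04,0.4],[0,0,0,0,0,0.06,0.4],[0,0,0,0,0,0.08,0.4],[0,0,0,0,0,0.1,0.4],[0,0,0,0,0,0.1,0.4]],
  ],
)

```text
time_s: 14.2
ee_pos: [0.5448, -0.0002, 0.0812]
ee_rot: [[0.348, 0.938, -0.001], [0.938, -0.348, 0.0], [-0.0, -0.001, -1.0]]
ft_force: [-3.9, -0.4, 3.4]
finger_gap: 0.529
gripper_force: 8.0
```

```bash
cat > st.py <<'E'
from h import *
o=arm.observe();y=o["ee_rot"][:,1];print(o["time_s"],o["ee_pos"].round(4),o["finger_gap"]*94,o["gripper_force"],o["ft_force"].round(2),o["wrist_torque"].round(3),"yaw",np.arctan2(y[1],y[0]).round(3))
E
python3 st.py
```

```text
14.2 [ 5.448e-01 -2.000e-04  8.120e-02] 49.730757318484386 8.000808879733086 [-3.85 -0.38  3.35] [-0.079  0.926 -0.084] yaw -0.355
```

step_arm(
  steps=[
    [[0,0,0,0,0,0.02,0.4],[0,0,0,0,0,0.04,0.4],[0,0,0,0,0,0.06,0.4],[0,0,0,0,0,0.06,0.4]],
  ],
)

```text
time_s: 14.7
ee_pos: [0.5448, -0.0002, 0.0812]
ee_rot: [[0.517, 0.856, -0.001], [0.856, -0.517, 0.0], [-0.0, -0.001, -1.0]]
ft_force: [-3.4, 0.1, 2.7]
finger_gap: 0.528
gripper_force: 8.0
```

```bash
python3 st.py
python3 - <<'E'
from h import *
S=snapshot("scene");cv2.imwrite("pics/ring2.png",cv2.resize(S["image"][235:305,285:369],(720,600),interpolation=cv2.INTER_CUBIC))
E
```

```text
14.7 [ 5.448e-01 -2.000e-04  8.120e-02] 49.61448948287499 8.000877723097801 [-3.37  0.11  2.75] [-0.006  1.073 -0.144] yaw -0.543
```

View pics/ring2.png

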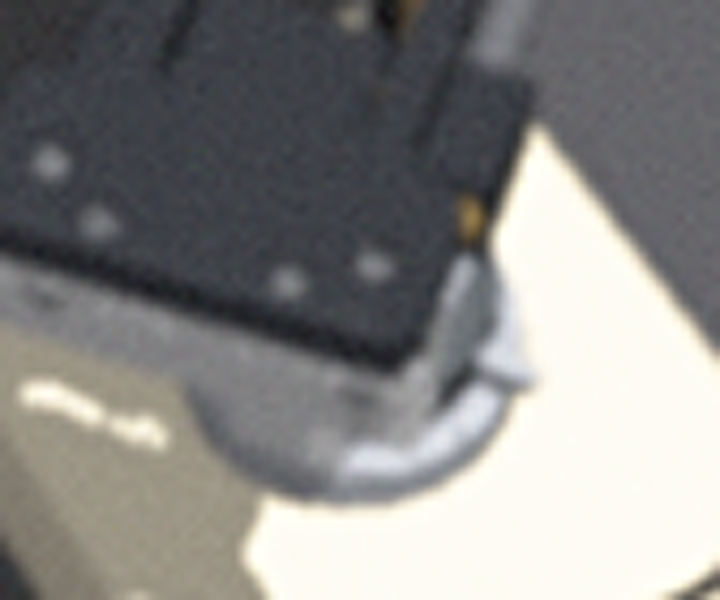

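The tab has turned with the fingers (now at crop (515,370)). I continue in small steps and watch the moment.

step_arm(
  steps=[
    [[0,0,0,0,0,0.01,0.4],[0,0,0,0,0,0.02,0.4],[0,0,0,0,0,0.025,0.4],[0,0,0,0,0,0.025,0.4]],
  ],
)

```text
time_s: 15.25
ee_pos: [0.5448, -0.0002, 0.0812]
ee_rot: [[0.584, 0.812, -0.001], [0.812, -0.584, 0.0], [-0.001, -0.001, -1.0]]
ft_force: [-5.3, 0.3, 3.8]
finger_gap: 0.532
gripper_force: 8.0
```

```bash
python3 st.py
```

```text
15.25 [ 5.448e-01 -2.000e-04  8.120e-02] 49.98784630225269 8.000957295298576 [-5.28  0.35  3.78] [-0.028  1.433  0.064] yaw -0.623
```

step_arm(
  steps=[
    [[-0.004,-0.005,0,0,0,0,0.4],[-0.004,-0.005,0,0,0,0,0.4]],
  ],
)

```text
time_s: 15.5
ee_pos: [0.5447, -0.0002, 0.0813]
ee_rot: [[0.583, 0.812, 0.0], [0.812, -0.583, 0.0], [0.0, 0.0, -1.0]]
ft_force: [-3.2, -0.0, 0.9]
finger_gap: 0.525
gripper_force: 8.0
```

```bash
cat > st.py <<'E'
from h import *
L=[]
for i in range(5):
    o=arm.observe();L.append(np.r_[o["ft_force"],o["wrist_torque"]]);snapshot("scene") if i<4 else 0
y=o["ee_rot"][:,1];print(o["time_s"],o["ee_pos"].round(4),round(o["finger_gap"]*94,1),o["gripper_force"],"yaw",np.arctan2(y[1],y[0]).round(3));print(np.mean(L,0).round(3),np.std(L,0).round(3))
E
python3 st.py
```

```text
15.7 [ 5.448e-01 -2.000e-04  8.130e-02] 49.5 7.999482750892639 yaw -0.623
[-3.327  0.531  1.321  0.068  1.014  0.065] [0.216 0.387 0.435 0.026 0.034 0.029]
```

step_arm(
  steps=[
    [[-0.003,-0.004,0,0,0,0.01,0.4],[-0.003,-0.004,0,0,0,0.02,0.4],[-0.003,-0.004,0,0,0,0.02,0.4]],
  ],
)

```text
time_s: 16.08
ee_pos: [0.5447, -0.0002, 0.0813]
ee_rot: [[0.634, 0.774, 0.001], [0.774, -0.634, -0.0], [0.0, 0.001, -1.0]]
ft_force: [0.0, 1.1, -1.7]
finger_gap: 0.528
gripper_force: 8.0
```

```bash
python3 st.py
```

```text
16.275 [ 5.447e-01 -2.000e-04  8.130e-02] 49.3 7.998024970293045 yaw -0.686
[ 0.052  0.825 -2.4    0.197  0.181 -0.034] [0.633 0.638 0.35  0.036 0.125 0.029]
```

step_arm(
  steps=[
    [[0,0,0,0,0,0.01,0.4],[0,0,0,0,0,0.02,0.4],[0,0,0,0,0,0.025,0.4]],
  ],
)

```text
time_s: 16.65
ee_pos: [0.5447, -0.0002, 0.0814]
ee_rot: [[0.693, 0.721, 0.001], [0.721, -0.693, -0.0], [0.001, 0.001, -1.0]]
ft_force: [2.4, 1.2, -4.1]
finger_gap: 0.528
gripper_force: 8.0
```

```bash
python3 st.py
```

```text
16.85 [ 5.446e-01 -2.000e-04  8.140e-02] 49.4 7.9969049245119095 yaw -0.764
[ 2.781  1.237 -4.751  0.3   -0.46   0.073] [0.512 0.255 0.425 0.025 0.086 0.034]
```

step_arm(
  steps=[
    [[0.002,0.002,0.002,0,0,0.01,0.4],[0.002,0.002,0.003,0,0,0.02,0.4],[0.002,0.002,0.003,0,0,0.025,0.4]],
  ],
)

```text
time_s: 17.23
ee_pos: [0.5446, -0.0002, 0.0813]
ee_rot: [[0.747, 0.664, 0.001], [0.664, -0.747, 0.0], [0.0, 0.0, -1.0]]
ft_force: [2.4, 1.6, 0.8]
finger_gap: 0.526
gripper_force: 8.0
```

```bash
python3 st.py
```

```text
17.425 [ 5.447e-01 -2.000e-04  8.130e-02] 49.9 7.999612390995026 yaw -0.843
[ 1.956  1.705  1.087  0.438 -0.283  0.056] [0.375 0.4   0.204 0.019 0.025 0.04 ]
```

step_arm(
  steps=[
    [[0.002,0,0,0,0,0.01,0.4],[0.002,0,0,0,0,0.02,0.4],[0.002,0,0,0,0,0.025,0.4]],
  ],
)

```text
time_s: 17.8
ee_pos: [0.5446, -0.0002, 0.0812]
ee_rot: [[0.797, 0.604, 0.0], [0.604, -0.797, 0.0], [0.0, 0.0, -1.0]]
ft_force: [1.1, 1.9, 5.0]
finger_gap: 0.53
gripper_force: 8.0
```

```bash
python3 st.py
```

```text
18.0 [ 5.447e-01 -2.000e-04  8.120e-02] 49.9 8.000961542129517 yaw -0.922
[ 0.831  2.03   5.252  0.429 -0.115  0.063] [0.461 0.43  0.232 0.027 0.025 0.026]
```

step_arm(
  steps=[
    [[0.003,0,-0.003,0,0,0.01,0.4],[0.003,0,-0.003,0,0,0.02,0.4],[0.003,0,-0.003,0,0,0.025,0.4]],
  ],
)

```text
time_s: 18.38
ee_pos: [0.5447, -0.0002, 0.0813]
ee_rot: [[0.842, 0.539, -0.0], [0.539, -0.842, -0.0], [-0.001, 0.0, -1.0]]
ft_force: [0.4, 0.3, 2.3]
finger_gap: 0.529
gripper_force: 8.0
```

```bash
python3 st.py
python3 - <<'E'
from h import *
S=snapshot("scene");cv2.imwrite("pics/ring3.png",cv2.resize(S["image"][235:305,285:369],(720,600),interpolation=cv2.INTER_CUBIC))
E
```

```text
18.575 [ 5.447e-01 -2.000e-04  8.130e-02] 49.3 7.99988865852356 yaw -1.0
[ 0.566  0.076  2.532  0.077 -0.055  0.057] [0.321 0.465 0.348 0.043 0.031 0.038]
```

View pics/ring3.png

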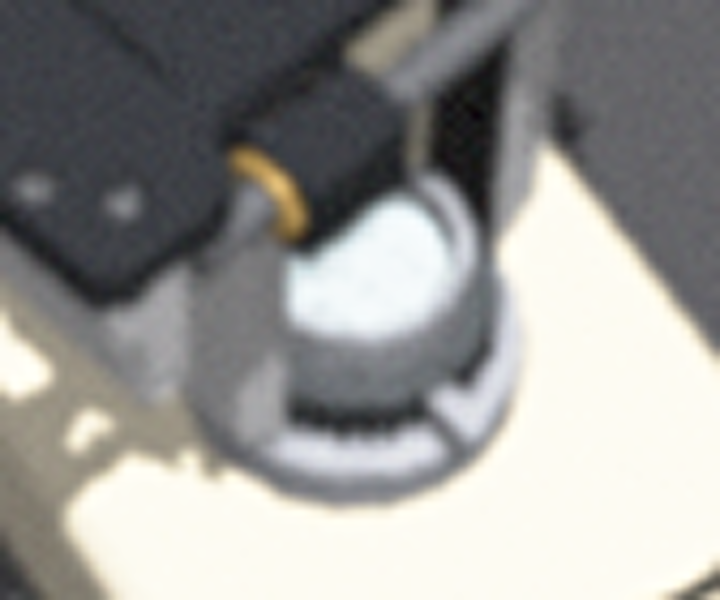

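The tab is now near crop (455,420), on the lower right. I compare its angle with the gripper's to see whether it still follows.

Run:
```python
from h import *
S=snapshot("scene")
for a in(.2,.3,.4,.5,.6,.7): 
  for r in (.036,.030):
    p=px(S,[.5447+r*np.cos(a),-.0004+r*np.sin(a),.079]);print(a,r,((p[0]-285)/84*720).round(),((p[1]-235)/70*600).round())
```

```text
0.2 0.036 425.0 460.0
0.2 0.03 411.0 431.0
0.3 0.036 444.0 452.0
0.3 0.03 426.0 425.0
0.4 0.036 462.0 442.0
0.4 0.03 441.0 417.0
0.5 0.036 478.0 431.0
0.5 0.03 455.0 408.0
0.6 0.036 493.0 419.0
0.6 0.03 467.0 398.0
0.7 0.036 506.0 406.0
0.7 0.03 478.0 387.0
```

The tab still follows (about 0.42 rad in world, roughly 0.1 from the lamp's x). I continue.

step_arm(
  steps=[
    [[0,0,-0.001,0,0,0.01,0.4],[0,0,-0.001,0,0,0.02,0.4],[0,0,-0.001,0,0,0.025,0.4]],
  ],
)

```text
time_s: 19.05
ee_pos: [0.5447, -0.0002, 0.0813]
ee_rot: [[0.882, 0.472, -0.0], [0.472, -0.882, -0.001], [-0.001, 0.0, -1.0]]
ft_force: [1.5, -1.0, -0.0]
finger_gap: 0.525
gripper_force: 8.0
```

```bash
python3 st.py
```

```text
19.25 [ 5.447e-01 -2.000e-04  8.130e-02] 49.7 7.998410761356354 yaw -1.079
[ 1.1   -1.113 -0.82  -0.242 -0.05   0.065] [0.633 0.158 0.576 0.03  0.03  0.023]
```

step_arm(
  steps=[
    [[0,0.001,0.001,0,0,0.01,0.4],[0,0.001,0.001,0,0,0.02,0.4],[0,0.001,0.001,0,0,0.025,0.4]],
  ],
)

```text
time_s: 19.62
ee_pos: [0.5447, -0.0002, 0.0813]
ee_rot: [[0.916, 0.401, -0.0], [0.401, -0.916, -0.0], [-0.0, 0.0, -1.0]]
ft_force: [-0.3, -2.2, -1.2]
finger_gap: 0.528
gripper_force: 8.0
```

```bash
python3 st.py
```

```text
19.825 [ 5.447e-01 -2.000e-04  8.130e-02] 50.0 7.998901829123497 yaw -1.157
[ 0.103 -1.745 -0.486 -0.345  0.118  0.051] [0.387 0.522 0.408 0.033 0.023 0.051]
```

step_arm(
  steps=[
    [[-0.001,0,0,0,0,0.01,0.4],[-0.001,0,0,0,0,0.02,0.4],[-0.001,0,0,0,0,0.025,0.4]],
  ],
)

```text
time_s: 20.2
ee_pos: [0.5447, -0.0001, 0.0813]
ee_rot: [[0.945, 0.328, -0.0], [0.328, -0.945, -0.0], [-0.0, 0.0, -1.0]]
ft_force: [-0.2, -1.7, -0.2]
finger_gap: 0.529
gripper_force: 8.0
```

```bash
python3 st.py
```

```text
20.4 [ 5.447e-01 -1.000e-04  8.130e-02] 49.7 7.998725920915604 yaw -1.236
[-0.363 -1.465 -0.33  -0.459  0.186  0.08 ] [0.375 0.404 0.208 0.012 0.022 0.049]
```

step_arm(
  steps=[
    [[-0.001,0,0,0,0,0.01,0.4],[-0.001,0,0,0,0,0.02,0.4],[-0.001,0,0,0,0,0.025,0.4]],
  ],
)

```text
time_s: 20.78
ee_pos: [0.5447, -0.0001, 0.0813]
ee_rot: [[0.967, 0.253, -0.0], [0.253, -0.967, -0.0], [-0.0, 0.0, -1.0]]
ft_force: [0.6, -1.9, -1.3]
finger_gap: 0.529
gripper_force: 8.0
```

```bash
python3 st.py
```

```text
20.975 [ 5.447e-01 -1.000e-04  8.130e-02] 49.6 7.9985661059618 yaw -1.314
[ 0.434 -2.024 -0.952 -0.473  0.124  0.165] [0.253 0.689 0.236 0.019 0.012 0.036]
```

The moment is rising (0.165). I take a smaller step.

step_arm(
  steps=[
    [[-0.001,0,0,0,0,0.006,0.4],[-0.001,0,0,0,0,0.012,0.4],[-0.001,0,0,0,0,0.012,0.4]],
  ],
)

```text
time_s: 21.35
ee_pos: [0.5447, -0.0, 0.0813]
ee_rot: [[0.976, 0.217, 0.0], [0.217, -0.976, -0.0], [0.0, 0.0, -1.0]]
ft_force: [1.3, -1.8, -2.6]
finger_gap: 0.528
gripper_force: 8.0
```

```bash
python3 st.py
```

```text
21.55 [ 5.447e-01 -1.000e-04  8.130e-02] 49.9 7.9981691390275955 yaw -1.352
[ 1.384 -1.736 -2.013 -0.466 -0.095  0.213] [0.285 0.543 0.402 0.042 0.029 0.018]
```

step_arm(
  steps=[
    [[0,0,0.001,0,0,0.005,0.4],[0,0,0.001,0,0,0.01,0.4],[0,0,0.001,0,0,0.01,0.4]],
  ],
)

```text
time_s: 21.92
ee_pos: [0.5449, -0.0, 0.0813]
ee_rot: [[0.983, 0.186, 0.001], [0.186, -0.983, 0.0], [0.001, 0.0, -1.0]]
ft_force: [1.3, -1.3, -1.0]
finger_gap: 0.529
gripper_force: 8.0
```

```bash
python3 st.py
```

```text
22.125 [ 0.5449 -0.      0.0813] 49.6 7.998447194695473 yaw -1.383
[ 2.123 -1.164 -1.123 -0.293 -0.323  0.154] [0.611 0.601 0.353 0.017 0.042 0.024]
```

The plateau suggests the fingers slip on the ring at this grip. I raise the grip slightly to confirm that it is the stop.

step_arm(
  steps=[
    [[0,0,0,0,0,0,0.4],[0,0,0,0,0,0.005,0.4],[0,0,0,0,0,0.01,0.4],[0,0,0,0,0,0.015,0.4],[0,0,0,0,0,0.015,0.4]],
  ],
  newtons=11,
)

```text
time_s: 22.75
ee_pos: [0.5448, -0.0, 0.0813]
ee_rot: [[0.99, 0.14, 0.0], [0.14, -0.99, 0.0], [0.0, -0.0, -1.0]]
ft_force: [2.6, -0.4, 0.1]
finger_gap: 0.527
gripper_force: 11.0
```

```bash
python3 st.py
```

```text
22.95 [ 5.448e-01 -1.000e-04  8.130e-02] 49.6 10.999952405691147 yaw -1.43
[ 3.076 -0.108  0.008 -0.162 -0.653  0.21 ] [0.609 0.3   0.466 0.04  0.012 0.033]
```

step_arm(
  steps=[
    [[0,0.001,0,0,0,0.005,0.4],[0,0.002,0,0,0,0.01,0.4],[0,0.002,0,0,0,0.015,0.4]],
  ],
)

```text
time_s: 23.32
ee_pos: [0.5439, -0.0002, 0.0812]
ee_rot: [[0.996, 0.093, -0.001], [0.093, -0.996, 0.001], [-0.001, -0.001, -1.0]]
ft_force: [0.4, 0.6, 3.2]
finger_gap: 0.524
gripper_force: 11.0
```

```bash
python3 st.py
```

```text
23.525 [ 5.439e-01 -1.000e-04  8.120e-02] 49.4 11.003399938344955 yaw -1.478
[-0.295  0.269  3.981  0.037  0.208  0.304] [0.776 0.224 0.747 0.048 0.084 0.029]
```

The moment is now 0.30 N m, well above the free-turning 0.06, so the ring is on its stop. I let go and lift.

step_arm(
  steps=[
    [[0,0,0,0,0,0,0.56],[0,0,0,0,0,0,0.6],[0,0,0,0,0,0,0.64],[0,0,0,0,0,0,0.66],[0,0,-0.1,0,0,0,0.66],[0,0,-0.4,0,0,0,0.66],[0,0,-0.8,0,0,0,0.66],[0,0,-1,0,0,0,0.66],[0,0,-1,0,0,0,0.66]],
  ],
)

```text
time_s: 24.65
ee_pos: [0.5458, -0.0006, 0.2034]
ee_rot: [[0.996, 0.093, 0.004], [0.093, -0.996, 0.0], [0.004, 0.0, -1.0]]
ft_force: [-0.4, -1.2, -0.2]
finger_gap: 0.659
gripper_force: 0.0
```

step_arm(
  steps=[
    [[-0.2,0.4,0,0,0,0,0.66],[-0.4,0.8,0,0,0,0,0.66],[-0.4,0.8,0,0,0,0,0.66]],
  ],
)

```text
time_s: 25.02
ee_pos: [0.5033, -0.1046, 0.2011]
ee_rot: [[0.996, 0.085, -0.001], [0.085, -0.996, -0.001], [-0.001, 0.001, -1.0]]
ft_force: [-0.1, 0.2, -0.6]
finger_gap: 0.658
gripper_force: 0.0
```

```bash
python3 st.py
python3 - <<'E'
from h import *
S=snapshot("scene")
a=cv2.resize(S["image"][235:305,285:369],(480,400),interpolation=cv2.INTER_CUBIC);b=cv2.resize(S["image"][250:340,100:172],(320,400))
cv2.imwrite("pics/end.png",np.hstack([a,b]))
for t in(-.1,0,.1,.2,.3,.4): p=px(S,[.5447+.034*np.cos(t),-.0004+.034*np.sin(t),.079]);print(t,((p[0]-285)/84*480).round(),((p[1]-235)/70*400).round())
E
```

```text
25.225 [ 0.5059 -0.0989  0.2005] 61.7 0.0 yaw -1.475
[ 0.046  0.123 -0.489  0.004  0.153 -0.01 ] [0.645 0.237 0.349 0.031 0.027 0.03 ]
-0.1 242.0 308.0
0 255.0 307.0
0.1 268.0 304.0
0.2 280.0 300.0
0.3 292.0 295.0
0.4 303.0 289.0
```

View pics/end.png

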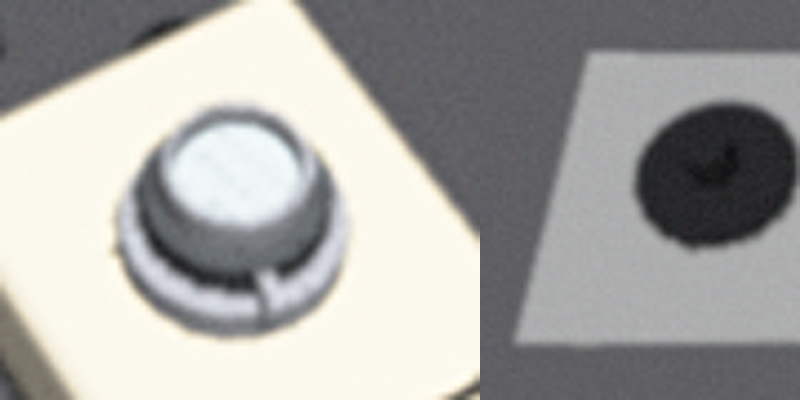

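The last picture shows the tab at (268,290), about 0.1 rad in world. It turned roughly 1.3 rad while the gripper turned 1.43, so the ring stopped on its stop and the pads slipped. The cap stands on the pad and the robot is clear, so I hand in.

```bash
python3 -c "
from cell import arm
print(arm.sign_off())"
```

```text
the job is handed in; nothing more can be done
None
```

The job is handed in, result not yet known: the cap stands upright and let go on the grey pad, the iris ring was turned clockwise until it came up against its stop and then released, and the robot is clear.

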